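# Free the child-safety latch of the medicine cabinet

## Task

Open the little white medicine cabinet on the worktop: draw its door ajar by the knob until the child-safety latch catches, then reach down through the gap behind the top of the door, press the latch's sprung hook down until it lets go, and swing the door wide open, about square to the cabinet. The hook is thin plastic: feel for it, press it with no more than 25 N, do not yank the door against it, and leave the salt mill beside the cabinet and the tablet strip on its top where they are.

Things in the scene. Friction and masses are not known exactly. Their poses are not given: they have to be found in the camera images.
- cabinet: White sheet-steel medicine cabinet, 240 wide, 120 deep, 200 mm high, fixed to the worktop. Origin: centre of its underside, z up. Door on the side facing its -x (front plane at x = -60 mm); hinge at the -y side, knob at the +y side. Top: 4 mm sheet, clear above but for a tablet strip on its rear part.
- door (a joint): Door angle, rad: 0 shut, grows as it swings out (counter-clockwise from above), stops at 1.5. Light hinge (friction 0.12 N m): the door stays where it is left. Starts shut or up to 0.09 ajar. The engaged hook stops the door at about 0.26; beyond 0.35 the nose is past the strike and the door is free. Shutting it latches it again.
- door_hinge (a point): Fixed on the hinge axis, 200 mm up, level with the cabinet's top; cabinet axes. Door frame: this point, turned about z by the door angle: y along the door to its free edge (239 mm), x from its back into the cabinet (when shut). Front face at x = -16.5 mm, back at -1.5 mm. The door, with latch and strike, was hung by hand: it sits up to 8 mm higher or lower than drawn; this is not measured.
- knob_shut (a point): Fixed in the cabinet: where the middle of the knob's head is when the door is shut (as drawn): door frame x = -37, y = 216, z = -30 mm. Round steel head 26 mm in diameter, 15 mm long, axis along the door's x, on a thinner neck, 14 to 30 mm off the front face: pinch it from above, a finger on either side along the door's y.
- thumb_shut (a point): Fixed in the cabinet: where the top of the hook's thumb pad is when the door is shut (as drawn): door frame x = 22, y = 170, z = -24 mm. The hook is a white plastic arm 14 mm wide sticking out of the door's back along +x; at x = 6 to 46 mm a flat ribbed thumb pad 24 mm wide, at 57 to 70 mm an upturned nose 11 mm high, sloped behind. Find the pad by touch: up to 8 mm higher or lower.
- strike_mark (a point): On the front edge of the cabinet's top, above the strike (3 to 7 mm behind the front) that catches the nose; cabinet axes. Door caught ajar: 44 mm gap, open above. The hook slides straight down on a spring: 5 N starts it, 0.45 N more per mm; 8.5 mm clears the strike, hard stop at 10.5 mm. Press with the door slack; hold it down while the same fingers push the door on.
- salt_mill: Bystander: grey salt mill, 44 x 44 x 90 mm, standing beside the cabinet's knob side; origin at the centre of its foot, z up.
- blister: Bystander: tablet strip, 42 x 95 x 5 mm, lying on the rear part of the cabinet's top; origin at its middle.

How it is judged:
On the way, in this order (a step that is already met when the one before it is completed fails the run):
1. the door is drawn ajar to the catch of the latch (0.18 to 0.32 rad) (value of joint door between 0.18 and 0.32 rad), for 0.2 s.
2. the hook has let go and the door is past the catch (over 0.40 rad) (value of joint door above 0.4 rad), for 0.1 s.
At the end, for the whole second after the job is handed in: the door stands open by more than 1.2 rad (about 70 degrees), at rest (value of joint door above 1.2 rad and velocity of joint door between -0.05 and 0.05 rad/s); the robot touches nothing.
It fails at once if the plastic hook pressed or pushed with more than 25 N (contact force between any of the fingers, the arm and latch_hook_c0 above 25 N or contact force between any of the fingers, the arm and latch_hook_c1 above 25 N or contact force between any of the fingers, the arm and latch_hook_c3 above 25 N).
It fails at once if the hook strained against the strike with more than 40 N (door pulled hard while latched) (contact force between latch_hook_c3 and door_hang_c0 above 40 N).
It fails at once if a bystander (salt mill or tablet strip) shifted by more than 30 mm (distance of any of salt_mill, blister from where it was at the start of the episode above 0.03 m).
It fails at once if salt mill knocked over (angle between salt_mill's own z axis and vertical above 0.5 rad).
It also fails if it takes over 50 s, if anything falls off the work surface, if the arm or the gripper's body presses on something with over 40 N, if the wrist force passes 120 N, or if a joint passes its speed limit or range.

## Robot

A 7-joint arm with a two-finger parallel gripper is mounted at the origin on the work surface; the furniture and walls round the work are solid. World frame = base frame: x ahead of the robot, y to its left, z up, the work surface at z = 0. Lengths are in m, angles in rad, forces in N, time in s.
With the tool pointing down it reaches from about 0.4 to 0.9 m from the base axis. Payload 5.5 kg.
Tool frame: the origin (TCP) lies midway between the tips of the shut fingers; the grasp point (between the pads) lies 19 mm behind it (manip.grip_depth is the distance from the TCP to the grasp point, in m); z points along the fingers, y is the line along which they close (so a half turn about z gives the same grasp; the last joint's range is limited). The gripper opens to 92 mm and grips with 3 to 60 N. Pads are 19 mm wide; open, the fingers measure 130 mm over their backs; the gripper's body (75 mm by 190 mm) begins 47 mm behind the grasp point.
Start: joints at [1.539, 0.501, -0.427, 1.55, 0.221, 1.138, -0.21], TCP at [0.189, -0.622, 0.227] pointing down, gripper open.
Joint ranges: [-2.88, 2.88], [-0.31, 2.03], [-1.54, 1.56], [0.2, 2.42], [-1.41, 4.55], [0.19, 2.02], [-2.57, 2.57]. Speed limits (rad/s): [2.57, 2.57, 3.14, 3.14, 3.14, 3.14, 3.14].

## Interface

Orientations are given as a unit quaternion [x, y, z, w].
In Python, from bench import manip, effector, viewer gives the robot as it stands. Calls block until the motion is done:
- manip.move_pose(position, orientation): joint-space move of the TCP to a pose.
- manip.servo_line(position, ori=None, vel=0.15): straight line of the TCP; ori=None keeps the orientation; vel is the mean speed in m/s.
- manip.movej(angles): joint-space move.
- effector.open_jaws() and effector.close(f_grip=None): open the fingers fully, or close them until they stop; f_grip is the grip in N (None keeps the last).
- manip.sleep(seconds).
- manip.solve_ik(position, orientation): joint angles nearest the present ones, or None.
- viewer.get_image(name): name is "scene" or "side" or "wrist"; returns the picture (420x560x3 uint8, red, green, blue); there is no depth.
- viewer.get_calibration(name): a dict with "vfov" (degrees; the focal length in pixels is half the picture's height over the tangent of half this angle, whatever the lens; pixels are square), "cx", "cy" (the principal point, pixels), "eye" and "attitude" of the camera in the world. Camera axes: x right, y down, z forward; pixel columns grow to the right and rows downward; lengths in m; the calibration is good to about 2 mm. The wrist camera is an equidistant fisheye: a pixel r from the principal point sees the ray r / f radians off the axis. A picture is of the moment at which its call begins: read the wrist's pose just before it. get_calibration takes no time and is no camera call; for the wrist camera it gives the pose at the moment of the call.
A pose or a line that the arm cannot do raises manip.PlanningError and nothing moves.
- manip.hand_in(): hands the job in; it is judged then, once.
Readings, each from a call of its own:
- manip.current_clock(): time.
- manip.current_q(): joint angles.
- manip.current_joint_velocities(): joint speeds.
- manip.current_tau(): joint torques, N m.
- manip.current_tool_pos(): TCP position.
- manip.current_tcp_rot(): TCP orientation.
- manip.current_force(): force on the tool from outside, world axes, zero at the start.
- manip.current_wrist_torque(): the same for the moment, N m.
- manip.current_finger_gap(): finger opening in m.
- manip.current_gripper_force(): force on a finger pad.
Only numpy, scipy, OpenCV 4.12 (cv2) and the standard library are available. Lean on these libraries where they do the work, as an engineer would, in place of code of your own. Each camera call takes 0.05 s, during which the arm holds its last target. There are 200 camera calls.

## Working session

There is one attempt and no reset: what is moved stays moved. The work goes in short steps, each a Python script; the robot and the scene stay as the last script left them, time stands still between calls to the robot, and variables do not carry over. Pictures are saved under pics/ and viewed, at most 10 in all, crops included, and the job is handed in when it is done.

```bash
mkdir -p pics; ls; python3 - <<'E'
from bench import manip, viewer
import cv2, numpy as np
for n in ("scene","side"):
    cv2.imwrite(f"pics/{n}0.png", viewer.get_image(n)[:,:,::-1])
    print(n, viewer.get_calibration(n))
print(manip.current_clock(), manip.current_tcp_rot(), manip.current_force())
E
```

```text
pics
scene {'vfov': 48.602708723797235, 'cx': 286.6266865599885, 'cy': 212.54114639975364, 'eye': array([0.01280373, 0.24960393, 0.69505493]), 'attitude': array([-0.40132459,  0.81057742, -0.37657624,  0.20023275])}
side {'vfov': 42.490103114080725, 'cx': 280.66502187429006, 'cy': 218.40103043829023, 'eye': array([ 1.3997096 , -0.27024254,  0.61578269]), 'attitude': array([ 0.66080266,  0.55185597, -0.32959546, -0.38750699])}
0.1 [ 9.89154926e-01  1.46873303e-01 -1.02171819e-04 -8.68603553e-04] [0.12008733 0.23611654 0.1801377 ]
```

View pics/scene0.png

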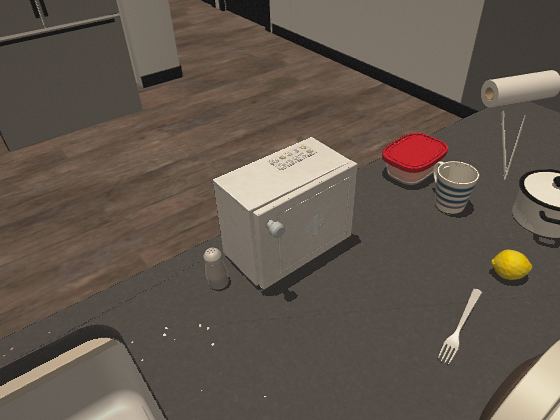

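View pics/side0.png

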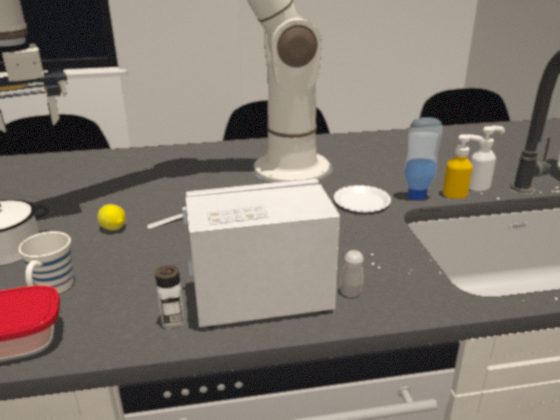

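The scene view shows the cabinet with its front facing the robot: knob at about (276,228), top corners near (217,183), (312,138), (357,163) and (253,211), mill at (215,270). In the side view the top spans (188,195) to (335,190). I'll enlarge both.

```bash
python3 - <<'E'
import cv2
a=cv2.imread("pics/scene0.png")[130:295,195:375]; cv2.imwrite("pics/sc.png",cv2.resize(a,None,fx=3.6,fy=3.6,interpolation=cv2.INTER_CUBIC))
a=cv2.imread("pics/side0.png")[170:335,150:380]; cv2.imwrite("pics/sd.png",cv2.resize(a,None,fx=3.4,fy=3.4,interpolation=cv2.INTER_CUBIC))
E
```

```text
(no output)
```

View pics/sc.png

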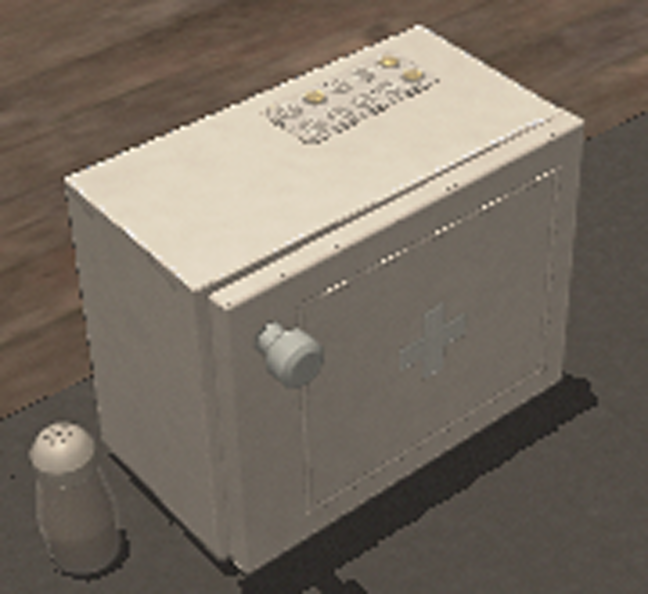

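View pics/sd.png

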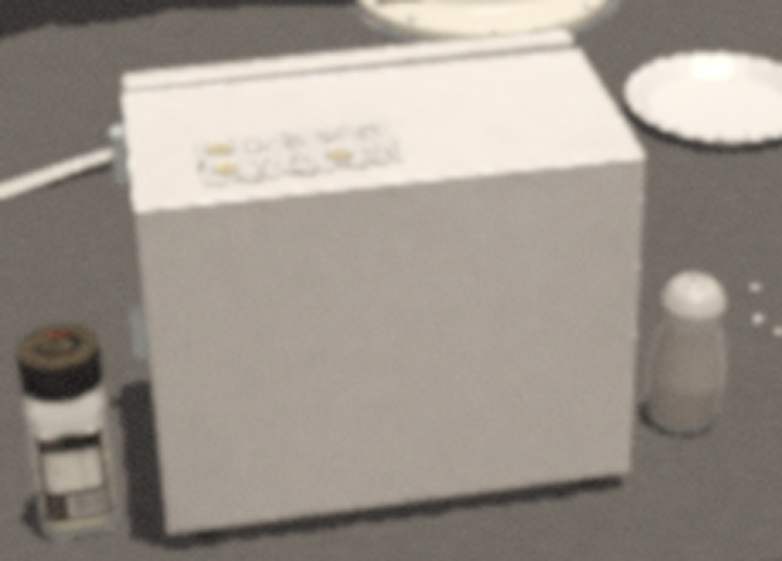

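The crops give the corners, in full-image pixels via the crop scale. I'll fit the box pose, then the door angle and height.

```bash
cat > h.py <<'E'
import numpy as np
from scipy.spatial.transform import Rotation as R
from scipy.optimize import least_squares
def proj(cal,p):
    f=210/np.tan(np.radians(cal["vfov"]/2))
    c=(np.atleast_2d(p)-cal["eye"])@R.from_quat(cal["attitude"]).as_matrix()
    return np.c_[cal["cx"]+f*c[:,0]/c[:,2],cal["cy"]+f*c[:,1]/c[:,2]]
def cab(P,p): return R.from_euler("z",P[2]).apply(np.atleast_2d(p))+[P[0],P[1],P[3] if len(P)>3 else 0]
def door(P,th,p,dz=0): # door frame -> world
    return cab(P,R.from_euler("z",th).apply(np.atleast_2d(p))+[-.06,-.12,.2+dz])
E
python3 - <<'E'
from h import *
from bench import viewer
S=viewer.get_calibration("scene"); D=viewer.get_calibration("side")
s=lambda u,v:(195+(u+.5)/3.6-.5,130+(v+.5)/3.6-.5); d=lambda u,v:(150+(u+.5)/3.4-.5,170+(v+.5)/3.4-.5)
x,y,h=.06,.12,.2
so=[(x,y,h),(-x,y,h),(x,-y,h),(-x,y,0)]; si=[s(66,181),s(196,291),s(417,26),s(226,560)]
do=[(x,-y,h),(x,y,h),(x,-y,0),(x,y,0)]; di=[d(135,212),d(643,157),d(170,532),d(628,472)]
res=lambda P:np.r_[(proj(S,cab(P,so))-si).ravel(),(proj(D,cab(P,do))-di).ravel()]
for yaw in (0,1,-1,2,-2,3.1):
    for n in(4,):
        r=least_squares(res,[.5,-.1,yaw,0][:n]); print(r.cost,r.x)
        if r.cost<60: P=r.x;print(r.fun.round(1))
# door: front top corners and knob
o=np.array([(-.0165,.239,0),(-.0165,0,0),(-.037,.216,-.03),(-.0165,.239,-.2)]); oi=np.array([s(218,308),s(583,121),s(293,356),s(240,576)])
g=lambda q:(proj(S,door(P,q[0],o[:3],q[1]))-oi[:3]).ravel()
r=least_squares(g,[0.04,0]);print("door",r.x,r.fun.round(1))
for p in(o[2],):print("knob",door(P,r.x[0],p,r.x[1]),"thumb@.26",door(P,.26,(.022,.17,-.024)))
def ray(px): pass
np.save("P.npy",P)
for n,a in(("mill foot/top",[0,0,.0]),):
    q=least_squares(lambda m:(proj(S,[m[0],m[1],.09])[0]-s(64,432)),[P[0],P[1]]).x; print("mill",q, cab([0,0,-P[2]],[[q[0]-P[0],q[1]-P[1],0]]))
    q=least_squares(lambda m:(proj(D,[m[0],m[1],.09])[0]-d(694,280)),[P[0],P[1]]).x; print("mill",q)
E
```

```text
36.308754350581 [ 0.60427977 -0.17004634  0.03183502  0.00327917]
[-1.3 -1.1  0.1  0.   0.4 -1.5 -0.7  4.7 -0.9 -3.  -0.  -3.1 -0.6  4.1
 -0.5  2.7]
36.30875435075522 [ 0.60427977 -0.17004634  0.03183516  0.00327917]
[-1.3 -1.1  0.1  0.   0.4 -1.5 -0.7  4.7 -0.9 -3.  -0.  -3.1 -0.6  4.1
 -0.5  2.7]
36.30875435066403 [ 0.60427976 -0.17004634  0.03183494  0.00327917]
[-1.3 -1.1  0.1  0.   0.4 -1.5 -0.7  4.7 -0.9 -3.  -0.  -3.1 -0.6  4.1
 -0.5  2.7]
36.308754350623566 [ 0.60427977 -0.17004634  0.0318351   0.00327917]
[-1.3 -1.1  0.1  0.   0.4 -1.5 -0.7  4.7 -0.9 -3.  -0.  -3.1 -0.6  4.1
 -0.5  2.7]
36.3087543505802 [ 0.60427977 -0.17004634  0.03183502  0.00327917]
[-1.3 -1.1  0.1  0.   0.4 -1.5 -0.7  4.7 -0.9 -3.  -0.  -3.1 -0.6  4.1
 -0.5  2.7]
36.30875435058836 [ 6.04279767e-01 -1.70046341e-01  6.31502031e+00  3.27916861e-03]
[-1.3 -1.1  0.1  0.   0.4 -1.5 -0.7  4.7 -0.9 -3.  -0.  -3.1 -0.6  4.1
 -0.5  2.7]
door [0.00401334 0.00045635] [ 0.6 -0.   1.4 -0.4 -1.   0.5]
knob [[ 0.50341191 -0.0773602   0.17373552]] thumb@.26 [[ 0.52028879 -0.12275371  0.17927917]]
mill [ 0.60759482 -0.00356146] [[0.00861253 0.16629501 0.        ]]
mill [ 6.07742710e-01 -5.01958552e-04]
```

Bottom-edge residuals suggest the shell ends above the worktop, so I'll refit using the top corners and z = 0.

```bash
python3 - <<'E'
from h import *
from bench import viewer
S=viewer.get_calibration("scene"); D=viewer.get_calibration("side")
s=lambda u,v:(195+(u+.5)/3.6-.5,130+(v+.5)/3.6-.5); d=lambda u,v:(150+(u+.5)/3.4-.5,170+(v+.5)/3.4-.5)
x,y,h=.06,.12,.2
so=[(x,y,h),(-x,y,h),(x,-y,h)]; si=[s(66,181),s(196,291),s(417,26)]
do=[(x,-y,h),(x,y,h)]; di=[d(135,212),d(643,157)]
o=np.array([(-.0165,.239,0),(-.0165,0,0),(-.037,.216,-.03)]); oi=np.array([s(218,308),s(583,121),s(293,356)])
for nm,us,ud,n in(("scene",1,0,3),("side",0,1,3),("both",1,1,3),("both z",1,1,4),("scene z",1,0,4)):
    r=least_squares(lambda P:np.r_[us*(proj(S,cab(P,so))-si).ravel(),ud*(proj(D,cab(P,do))-di).ravel()],[.6,-.17,.03,0][:n]);P=r.x
    q=least_squares(lambda q:(proj(S,door(P,q[0],o,q[1]))-oi).ravel(),[0.04,0])
    print(nm,P.round(4),r.fun.round(1),"door",q.x.round(4),q.fun.round(1),"knob",door(P,q.x[0],o[2],q.x[1]).round(4))
    if nm=="both":np.save("P.npy",P)
    print(" bottoms",proj(S,cab(P,(-x,y,0)))-s(226,560),(proj(D,cab(P,[(x,-y,0),(x,y,0)]))-[d(170,532),d(628,472)]).round(1).tolist())
E
```

```text
scene [ 0.606  -0.1716  0.0307] [-0.8 -0.4  0.4  0.7  0.4 -0.7 -0.  -0.  -0.  -0. ] door [0.0035 0.0019] [ 0.7 -0.1  1.3 -0.2 -0.9  0.4] knob [[ 0.5054 -0.0787  0.1719]]
 bottoms [[-0.46905625  4.91823438]] [[-1.4, 6.3], [-1.2, 4.9]]
side [ 0.6079 -0.17    0.0341] [-0.  -0.  -0.   0.  -0.  -0.  -0.5  0.1  0.5 -0.3] door [0.0144 0.0025] [ 0.6  0.2  0.1 -0.7 -1.   0.6] knob [[ 0.5046 -0.078   0.1725]]
 bottoms [[-1.45447771  4.79225746]] [[-0.3, 7.1], [-0.0, 5.3]]
both [ 0.6065 -0.1708  0.0348] [-1.3 -0.2  0.1  0.8 -0.2 -0.7 -1.  -0.3 -0.1 -0.7] door [0.0056 0.0021] [ 0.6  0.   0.8 -0.4 -1.   0.5] knob [[ 0.505  -0.0784  0.1721]]
 bottoms [[-0.70474027  5.04134464]] [[-0.7, 6.6], [-0.6, 4.9]]
both z [ 6.065e-01 -1.708e-01  3.380e-02 -6.000e-04] [-1.3  0.   0.1  1.  -0.2 -0.4 -1.1  0.  -0.2 -0.3] door [0.0063 0.0028] [ 0.6 -0.   0.8 -0.4 -1.   0.5] knob [[ 0.505  -0.0784  0.1722]]
 bottoms [[-0.72612173  5.22018591]] [[-0.8, 6.9], [-0.7, 5.2]]
scene z [ 0.616  -0.1776  0.0258 -0.0087] [-0.1 -0.4  0.2  0.2 -0.1  0.2 -0.   0.  -0.   0. ] door [0.0123 0.0024] [ 1.1 -0.3 -0.2  0.2 -0.8 -0. ] knob [[ 0.5139 -0.0847  0.1637]]
 bottoms [[-0.77466601  3.27536763]] [[-4.5, 14.4], [-3.3, 12.9]]
```

Top corners agree in both views to about 1 px. The cabinet is at (0.6065, -0.1708) with yaw 0.035, the door is nearly shut, and the knob is at about (0.505, -0.078, 0.172). Next I'll check reach along the whole swing and move above the knob.

```bash
cat >> h.py <<'E'
P=np.load("P.npy")
def ori(psi): return (R.from_euler("z",psi)*R.from_euler("x",np.pi)).as_quat()
E
python3 - <<'E'
from h import *
from bench import manip,effector
for off in(0,np.pi):
    print(off)
    for th in(0,.12,.25):
        q=manip.solve_ik(door(P,th,(-.037,.216,-.049))[0],ori(P[2]+th+off)); print(" k",th,None if q is None else np.round(q,2))
    for th in(.25,.5,.8,1.1,1.4):
        q=manip.solve_ik(door(P,th,(.014,.17,-.034))[0],ori(P[2]+th+off)); print(" p",th,None if q is None else np.round(q,2))
p=manip.current_tool_pos(); manip.servo_line([p[0],p[1],.33],vel=.2)
k=door(P,.005,(-.037,.216,0))[0]
manip.move_pose([k[0],k[1],.27],ori(P[2]))
print(manip.current_clock(),manip.current_tool_pos(),manip.current_force(),manip.current_finger_gap())
E
```

```text
0
 k 0 [ 0.75  0.43 -0.8   1.95  0.39  0.91 -1.78]
 k 0.12 [ 0.81  0.39 -0.82  2.01  0.37  0.89 -1.63]
 k 0.25 [ 0.87  0.35 -0.84  2.06  0.34  0.87 -1.45]
 p 0.25 [ 0.82  0.44 -0.79  1.9   0.38  0.96 -1.43]
 p 0.5 [ 0.91  0.38 -0.81  1.98  0.34  0.92 -1.11]
 p 0.8 [ 1.03  0.32 -0.83  2.05  0.3   0.9  -0.7 ]
 p 1.1 [ 1.16  0.3  -0.85  2.07  0.29  0.89 -0.28]
 p 1.4 [ 1.28  0.32 -0.86  2.06  0.31  0.9   0.11]
3.141592653589793
 k 0 [ 0.94  0.55 -1.07  1.95  0.58  0.99  1.2 ]
 k 0.12 [ 1.07  0.58 -1.2   2.    0.65  1.01  1.27]
 k 0.25 [ 1.13  0.53 -1.22  2.06  0.61  0.98  1.45]
 p 0.25 [ 1.07  0.62 -1.17  1.89  0.65  1.08  1.49]
 p 0.5 [ 1.22  0.63 -1.3   1.97  0.7   1.09  1.72]
 p 0.8 [ 1.34  0.55 -1.29  2.04  0.63  1.03  2.15]
 p 1.1 [-0.65  0.56  1.37  2.12 -0.66  1.01 -2.5 ]
 p 1.4 [-0.52  0.58  1.37  2.11 -0.68  1.02 -2.07]
3.025 [ 0.50526517 -0.07950403  0.26994017] [ 0.92062749 -0.47160035 -0.53327038] 0.09181079479161601
```

```bash
python3 - <<'E'
from h import *
from bench import manip,viewer
import cv2,pickle
c=viewer.get_calibration("wrist"); im=viewer.get_image("wrist")[:,:,::-1].copy()
f=210/np.tan(np.radians(c["vfov"]/2))
def fp(p):
    v=(np.atleast_2d(p)-c["eye"])@R.from_quat(c["attitude"]).as_matrix(); a=np.arctan2(np.hypot(v[:,0],v[:,1]),v[:,2]); b=np.arctan2(v[:,1],v[:,0])
    return np.c_[c["cx"]+f*a*np.cos(b),c["cy"]+f*a*np.sin(b)]
pts=np.r_[cab(P,[(-.06,.12,.2),(-.06,-.12,.2),(.06,.12,.2)]),door(P,.005,[(-.0165,.239,0),(-.0165,0,0),(-.0295,.216,-.03),(-.0445,.216,-.03)],.002)]
px=fp(pts);print(px.round(1).tolist())
o=im.copy()
for q in px: cv2.drawMarker(o,tuple(int(round(t)) for t in q),(0,0,255),cv2.MARKER_CROSS,7,1)
cv2.imwrite("pics/w0.png",cv2.resize(o,None,fx=1.4,fy=1.4,interpolation=cv2.INTER_CUBIC))
E
```

```text
[[241.1, 164.6], [522.2, 171.3], [240.1, -1.0], [242.9, 189.5], [521.1, 190.1], [275.6, 196.3], [275.8, 213.9]]
```

View pics/w0.png

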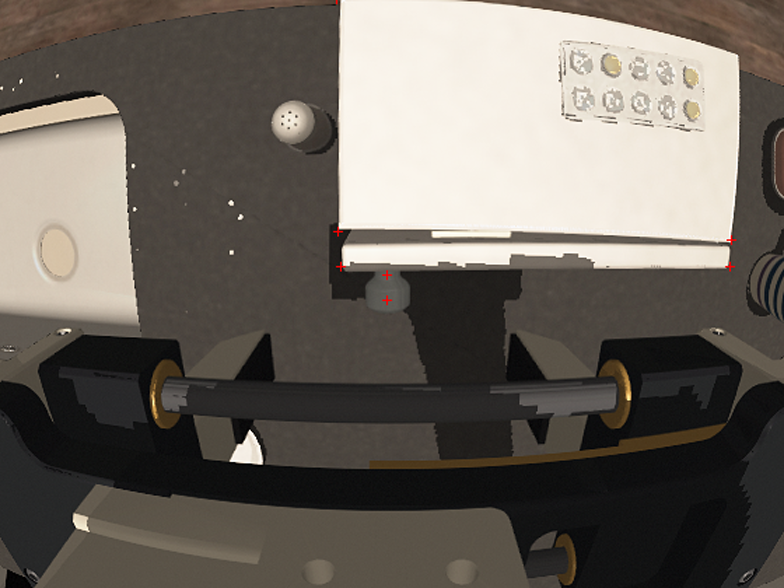

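The projected model sits on the image: cabinet edge at (338,231), door front corner at (342,268) and knob head around (387,296). The door is very slightly ajar, about 0.02. Now I'll descend, pinch and draw the door in small steps with force checks.

```bash
python3 - <<'E'
from h import *
from bench import manip,effector
t0=.018
F=lambda:np.round(manip.current_force(),1)
kp=lambda th,z=-.047:door(P,th,(-.037,.216,z),.002)[0]
manip.servo_line(kp(t0,0.01),ori(P[2]+t0),vel=.12); print(F())
manip.servo_line(kp(t0),vel=.06); print(F())
effector.close(f_grip=15); print("gap",manip.current_finger_gap(),F(),manip.current_gripper_force())
f0=manip.current_force()
for th in(.05,.09,.13,.17,.20,.22,.235):
    manip.servo_line(kp(th),ori(P[2]+th),vel=.04)
    d=manip.current_force()-f0; print(th,d.round(1),round(manip.current_finger_gap(),4),manip.current_tool_pos().round(4))
    if np.hypot(*d[:2])>10: break
manip.sleep(.3);print(manip.current_clock(),F())
E
```

```text
[-0.4  0.4 -0.2]
[-0.  -0.3 -0.1]
gap 0.024613904170048606 [-0.1  2.9  0.2] 15.000040068116505
0.05 [-0.8  2.5  0.9] 0.0248 [ 0.4951 -0.0798  0.155 ]
0.09 [-2.3  1.9  1.6] 0.0249 [ 0.4866 -0.0821  0.155 ]
0.13 [-1.7  1.8  0.8] 0.0249 [ 0.4782 -0.0848  0.1549]
0.17 [-2.7  1.7  1.5] 0.0251 [ 0.4699 -0.0878  0.1549]
0.2 [-3.5  3.8  2.5] 0.0249 [ 0.4637 -0.0903  0.1549]
0.22 [-3.1  2.6  1.7] 0.0254 [ 0.4597 -0.0921  0.1549]
0.235 [-3.7  3.2  2.1] 0.025 [ 0.4567 -0.0935  0.1549]
8.4083 [-3.1  5.9  2.8]
```

```bash
python3 - <<'E'
from h import *
from bench import manip,effector,viewer
import cv2
effector.open_jaws()
p=manip.current_tool_pos(); manip.servo_line([p[0],p[1],.27],vel=.12)
th=.235
a=door(P,th,(.018,.17,0))[0]
manip.servo_line([a[0],a[1],.27],vel=.12)
print(manip.current_clock(),manip.current_force())
c=viewer.get_calibration("wrist"); im=viewer.get_image("wrist")[:,:,::-1].copy()
f=210/np.tan(np.radians(c["vfov"]/2))
def fp(p):
    v=(np.atleast_2d(p)-c["eye"])@R.from_quat(c["attitude"]).as_matrix(); r=np.arctan2(np.hypot(v[:,0],v[:,1]),v[:,2]); b=np.arctan2(v[:,1],v[:,0])
    return np.c_[c["cx"]+f*r*np.cos(b),c["cy"]+f*r*np.sin(b)]
o=cv2.resize(im,None,fx=1.4,fy=1.4,interpolation=cv2.INTER_CUBIC)
for q in fp(np.r_[cab(P,[(-.06,.12,.2),(-.06,-.12,.2)]),door(P,th,[(-.0165,.239,0),(-.0015,.239,0),(-.0015,.17,0),(-.0165,.17,0),(.006,.17,-.024),(.046,.17,-.024),(.022,.158,-.024),(.022,.182,-.024)],.002)]):
    cv2.drawMarker(o,tuple(int(round(1.4*t)) for t in q),(0,0,255),cv2.MARKER_CROSS,7,1)
cv2.imwrite("pics/w1.png",o)
E
```

```text
11.425 [-0.79565409  0.40947475 -0.46368614]
```

View pics/w1.png

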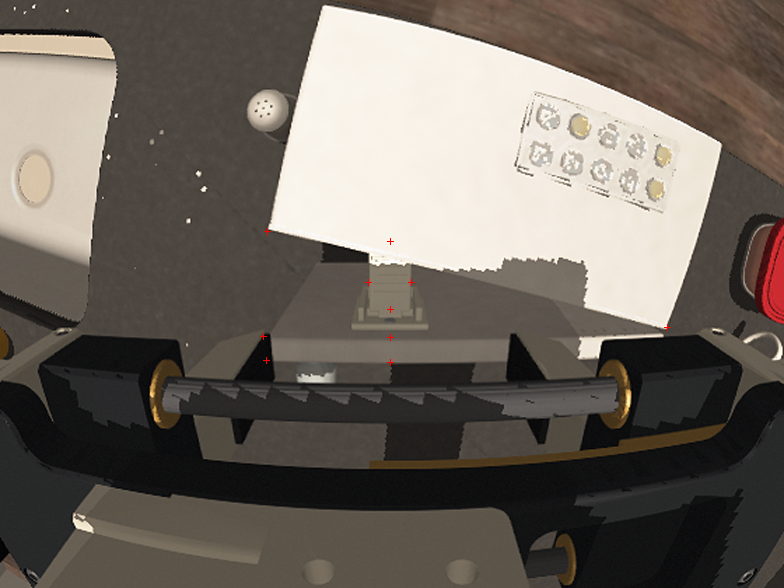

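The wrist view confirms the door angle is about 0.235: the door top band at rows 337–362 is on its markers, and the thumb pad's sides at columns 369–411 match. There is something like guide cheeks beside the pad's root, so I'll enlarge that area.

```bash
python3 - <<'E'
import cv2
a=cv2.imread("pics/w1.png")[225:375,300:500]; cv2.imwrite("pics/w1c.png",cv2.resize(a,None,fx=4,fy=4,interpolation=cv2.INTER_CUBIC))
E
```

```text
(no output)
```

View pics/w1c.png

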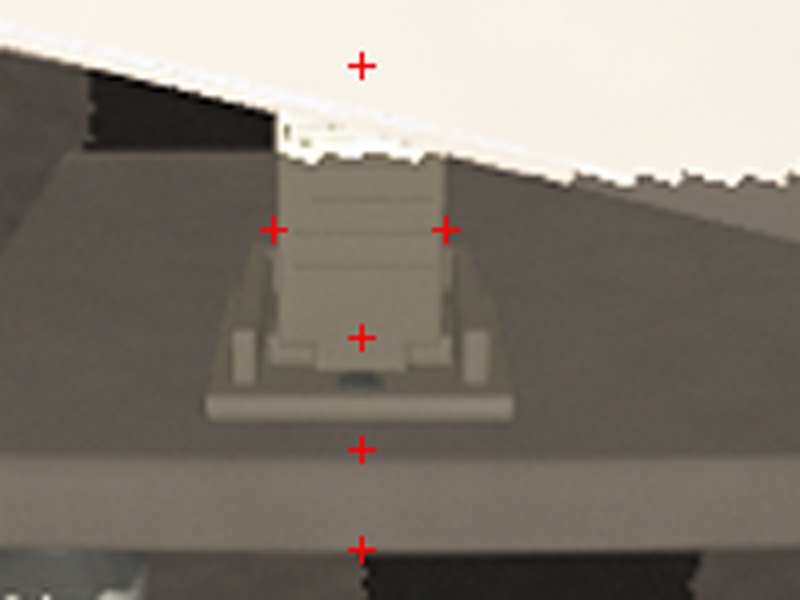

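The two guide posts sit beside the pad at about x 1–8 mm, so I'll press with the shut fingers centred at door x ≈ 21 mm. That clears both the posts and the cabinet edge at about 36–40 mm. I'll find the pad by touch.

```bash
python3 - <<'E'
from h import *
from bench import manip,effector
th=.235
effector.close(f_grip=10)
a=door(P,th,(.021,.17,0))[0]
go=lambda z,v:manip.servo_line([a[0],a[1],z],ori(P[2]+th),vel=v)
go(.205,.12); f0=manip.current_force(); print("gap",manip.current_finger_gap(),f0.round(1))
go(.190,.05)
def rd(): return manip.current_force()-f0, manip.current_tool_pos()
z=.190; zc=None
while z>.160:
    d,p=rd()
    if np.linalg.norm(d)>2: break
    z-=.001; go(z,.02)
d,p=rd(); print("contact?",z,d.round(1),p.round(4),manip.current_clock())
zc=z
while z>zc-.0092 and abs(d).max()<14:
    z-=.001; go(z,.02); d,p=rd(); print(round(z,4),d.round(1),p[2].round(4))
print(manip.current_clock())
E
```

```text
gap 0.0008869687804843698 [ 0.1 -0.3  0. ]
contact? 0.179 [0.3 0.6 4.4] [ 0.526  -0.1233  0.1794] 16.8
0.178 [-0.7  0.4  5.7] 0.1784
0.177 [0.2 0.4 5.5] 0.1774
0.176 [-0.2  0.8  5.2] 0.1764
0.175 [-0.4  0.7  6.8] 0.1756
0.174 [-1.   0.6  7.1] 0.1746
0.173 [-0.6 -0.   7.7] 0.1737
0.172 [-0.2  0.7  7.3] 0.1728
0.171 [-1.6  0.5  7.4] 0.1718
0.17 [-1.2 -0.8  7.9] 0.1709
0.169 [-1.5  1.3  8.7] 0.17
19.3
```

Touched the pad at z ≈ 0.1794, and the force matches the spring law at about 9.4 mm depth. I'll press slightly deeper and swing.

```bash
python3 - <<'E'
from h import *
from bench import manip
z=.1684
def go(th,v): 
    a=door(P,th,(.021,.17,0))[0]; manip.servo_line([a[0],a[1],z],ori(P[2]+th),vel=v)
def rd(): return manip.current_force().round(1), manip.current_tool_pos()[2].round(4)
go(.235,.02); print(rd())
ok=True
for th in(.25,.27,.29,.31,.33,.36,.40,.45,.5):
    go(th,.04); d,p=rd(); print(th,d,p)
    if np.hypot(*d[:2])>11 or d[2]>16: ok=False; print("STOP"); break
if ok:
    for th in np.arange(.6,1.41,.1):
        go(th,.08); d,p=rd(); print(th.round(2),d,p)
        if np.hypot(*d[:2])>13 or d[2]>18: print("STOP"); break
print(manip.current_clock())
E
```

```text
(array([-0.5, -0.7,  9.2]), np.float64(0.1694))
0.25 [-1.3 -0.3  8.9] 0.1695
0.27 [-1.8  0.5  9.3] 0.1695
0.29 [0.  0.5 9.2] 0.1694
0.31 [-1.5  1.2  8.9] 0.1694
0.33 [-1.4  0.8  8.5] 0.1694
0.36 [-0.9  1.3  8.3] 0.1693
0.4 [-0.9 -0.2  9.7] 0.1693
0.45 [-1.5  2.5  9.1] 0.1692
0.5 [-2.4  2.8  8.7] 0.1691
0.6 [-1.8  1.2  8.7] 0.1689
0.7 [-2.3  2.2  9.1] 0.1689
0.8 [-2.5  2.2  9.7] 0.1688
0.9 [-2.5  2.  10. ] 0.1688
1.0 [-3.4  1.6  8.8] 0.1688
1.1 [-2.7  1.5  9.3] 0.1687
1.2 [-2.4  1.   9.2] 0.1688
1.3 [-2.6  0.3  9.3] 0.1688
1.4 [-3.2  0.8 10. ] 0.1688
25.4333
```

Smooth all the way. I'll lift off and check.

```bash
python3 - <<'E'
from h import *
from bench import manip,viewer
import cv2
p=manip.current_tool_pos()
manip.servo_line([p[0],p[1],.20],vel=.06); manip.servo_line([p[0],p[1],.32],vel=.15)
print(manip.current_clock(),manip.current_force().round(1))
cv2.imwrite("pics/end.png",viewer.get_image("scene")[:,:,::-1])
E
```

```text
27.0583 [-0.5 -0.6 -0.1]
```

View pics/end.png

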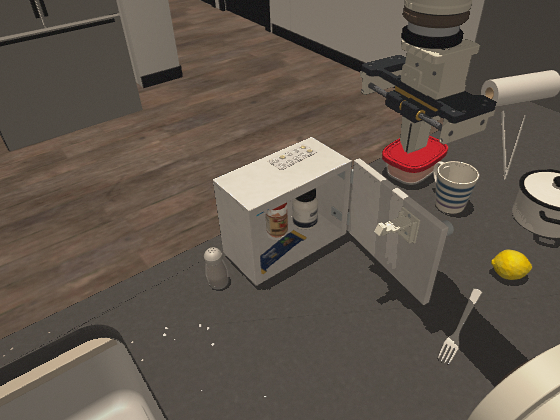

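The door stands wide open (top free corner at about (446,226)), the mill and tablet strip haven't moved, and the gripper is clear. I'll check the angle numerically and then hand in.

```bash
python3 - <<'E'
from h import *
from bench import manip,viewer
S=viewer.get_calibration("scene")
e=[(np.linalg.norm(proj(S,door(P,t,(-.009,.239,0),.002))[0]-(446,226)),t) for t in np.arange(1,1.52,.02)]
print(min(e))
if min(e)[1]>1.25: manip.sleep(.3); print(manip.hand_in())
E
```

```text
(np.float64(1.6871146930811984), np.float64(1.4400000000000004))
the job is handed in; nothing more can be done
None
```

The cabinet door is open at about 1.4 rad, read from the final camera picture. The latch was released with about 10 N by wrist reading, the salt mill and tablet strip look unmoved, and the arm is clear. The job is handed in at about 27 s of 50; no verdict came back.

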